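# Lower a throttle body on a ratchet bench hoist

### The job

The throttle body hangs from the little ratchet hoist. Squeeze the trigger to the crank handle so the sprung pawl comes off the ratchet wheel, keep it squeezed and ease the drum back clockwise, never letting it run, until the casting's whole weight sits on the rubber pad below. Set it down gently without forcing it onto the pad, then let go of the handle; keep off the casting and its carriage, and leave the piston, wrench and tray alone.

Things in the scene. Friction and masses are not known exactly. Their poses are not given: they have to be found in the camera images.
- winch: Fixed hoist: dark base plate 250 x 140 x 12 mm, grey gear case, flat fixed steel ratchet wheel (30 outward teeth, 92 mm over the tips, 72 to 84 mm above the table), dark drum 68 mm across on top of it, square aluminium mast 25 mm wide, 308 mm tall. Origin on the table under the drum's vertical axle; x points from the axle to the mast, 130 mm away; z up.
- axle (a point): Point on the drum's vertical axle, 122 mm above the table, level with the middle of the handle. z up, x as the winch.
- drum (a joint): Drum angle (rad): 0 at the start, grows clockwise from above = lowering; range -0.5 to 1.3. The drum carries crank arm, handle and pawl and is geared rigidly to the carriage: 1 rad lowers it 50 mm, and turned on it pushes the casting into the pad. The load pulls it clockwise with 2 to 8 N at the handle. Anticlockwise the pawl clicks over the teeth (12 degrees each). Landing is at 0.45 to 1.05 rad.
- handle (a point): Middle of the black upright round crank handle: 18 mm diameter, 112 mm from the axle, standing 88 to 150 mm above the table (crank arm's top at 96 mm). Site x points radially outward, y anticlockwise, z up. At the start the arm points to 208 degrees in the winch's frame, to the robot's side.
- trigger (a point): Middle of the upright round steel trigger post on the pawl's tail: 12 mm diameter, top 148 mm above the table (flat tail bar at 73 to 83 mm). At the start it is 29 mm clockwise of the handle and 110 mm out; handle and trigger together measure 44 mm across, fully squeezed 34 mm.
- pawl (a joint): Angle of the sprung pawl on the crank arm (rad): 0 seated in the teeth, 0.19 trigger squeezed home to its stop; above 0.15 the nose clears the teeth. The spring needs 3 to 6 N at the trigger, a little more while the teeth carry the load; a pinch of 20 to 40 N holds it home; pressed fast, it lets the drum jump. Let go, it springs back onto the teeth.
- carriage: Carriage on the mast with its load, a cast aluminium two-bore throttle body (124 x 84 x 60 mm) under its arm beside the mast. Origin at the centre of the casting's flat underside (a 60 x 60 mm foot), 105 mm above the table at the start; it only moves up and down. Together they weigh 0.9 to 1.6 kg (unknown).
- rest: Fixed steel block 64 x 64 x 26 mm under the casting with a round rubber pad (52 mm across, 10 mm thick) on a screw. Origin: centre of the block's underside. The pad's top is 58 to 80 mm above the table, set anew each time and not measured: feel for the landing. The rubber gives about 1 mm per 6 N. More than 35 N on the pad is forced or dropped.
- piston: Bystander: loose aluminium piston, 80 mm across, 70 mm tall, origin at the centre of its underside.
- wrench: Bystander: loose steel wrench lying on the table, origin at its middle underside.
- tray: Bystander: loose open black tray, 140 x 100 x 40 mm, origin under its centre.

How it is judged (in metres and radians):
On the way, in this order (a step that is already met when the one before it is completed fails the run):
1. the pawl is squeezed clear of the ratchet teeth, with the load still up (value of joint pawl above 0.15 rad and value of joint drum below 0.3 rad), for 0.2 s.
2. the casting has come down on the pad, the pawl still held off (contact force between carriage and rest above 5 N and value of joint pawl above 0.15 rad), for 0.2 s.
At the end, for the whole second after the job is handed in: The casting's weight rests on the pad (at least 6 N on it), it is still, and the trigger has been let go so the pawl has sprung back onto the teeth (below 0.15 rad) (contact force between carriage and rest above 6 N and linear speed of carriage below 0.005 m/s and value of joint pawl below 0.15 rad); the robot touches nothing.
It fails at once if the drum runs away (faster than 4 rad/s while lowering) (velocity of joint drum above 4 rad/s).
It fails at once if the casting is dropped on the pad or forced down on it (more than 35 N) (contact force between carriage and rest above 35 N).
It fails at once if the robot touches the carriage or its load (contact force between any of the fingers, the arm and carriage above 2 N).
It fails at once if the piston, wrench or tray is disturbed (moved over 20 mm) (distance of any of piston, wrench, tray from where it was at the start of the episode above 0.02 m).
It also fails if it takes over 64 s, if anything falls off the work surface, if the arm or the gripper's body presses on something with over 40 N, if the wrist force passes 120 N, or if a joint passes its speed limit or range.

### The arm

A 6-joint arm with a two-finger parallel gripper is mounted at the origin on the work surface. World frame = base frame: x ahead of the robot, y to its left, z up, the work surface at z = 0. Lengths are in m, angles in degrees, forces in N, time in s.
With the tool pointing down it reaches from about 0.375 to 0.9 m from the base axis. Payload 3.1 kg.
Tool frame: the origin (TCP) lies at the centre of the arm's flange, where the gripper is bolted on; the fingertips stand 173 mm ahead of it and the grasp point (between the pads) lies 155 mm ahead of it; z points along the fingers, y is the line along which they close (so a half turn about z gives the same grasp; the last joint's range is limited). The gripper opens to 85 mm and grips with 20 to 120 N. Pads are 22 mm wide; open, the fingers measure 114 mm over their backs; the gripper's body (76 mm by 85 mm) begins 54 mm behind the grasp point. The pads swing forward as they close: fully open they stand 13 mm farther back than shut.
Start: joints at [53.428, 30.224, 82.088, -0, 67.689, -10.227], TCP at [0.277, 0.56, 0.405] pointing down, gripper open.
Joint ranges: [-176.69, 176.69], [-43.24, 126.21], [12.49, 139.97], [-82, 262], [0, 151.66], [-163.58, 163.58]. Speed limits (degrees/s): [159.86, 159.86, 180, 180, 180, 180].

### API

Orientations are given as a 3x3 rotation matrix whose columns are the frame's x, y, z axes.
In Python, from workcell import robot gives the robot as it stands. The module is installed in compiled form; this text tells all that it offers.
- The arm moves only by the tool move_arm, never from a script. Its argument "steps" is a list of rows, each a list of 3 entries, a list of its own where there are three numbers: the shift along the tool's x, y, z in m, then the turn, a rotation vector about the tool's x, y, z in degrees, then the closure, from 0 (fully open) to 1 (shut). In form: [[[tx, ty, tz], [ax, ay, az], grip], ...]. A call has exactly 8 rows; each row shifts and turns the commanded pose from where the row before left it, along the tool's axes as they then stand; what a row does not reach is not made up. A row lasts 1/10 s, in which the tool goes at most 50 mm and 8.59 degrees, less where a joint would pass 70% of its speed; a pose out of reach is approached as far as the arm can. A call is refused whole if a number of a shift passes 0.05 or a number of a turn 8.59, either way. A call with a gripper value outside its range is refused whole. The fingers move at their own pace and stop on an object; "grip_force" is the grip in N (left out, the last holds). Time passes only in rows, so rows that do not move let the fingers close, or fill a call up. It gives the time, the measured TCP pose, the force, the opening and the grip force at its end, in the units of the state.
- robot.read_state(): the state, without advancing time (a new reading comes with each control period).
- robot.snapshot(name): name is "side" or "top" or "wrist"; returns the picture (420x560x3 uint8, blue, green, red); there is no depth.
- robot.camera_info(name): a dict with "fovy" (degrees; the focal length in pixels is half the picture's height over the tangent of half this angle, whatever the lens; pixels are square), "cx", "cy" (the principal point, pixels), "rvec" (rotation vector, rad) and "tvec" (3), from world to camera coordinates, as OpenCV has them. Camera axes: x right, y down, z forward; pixel columns grow to the right and rows downward; lengths in m; the calibration is good to about 2 mm. A picture is of the moment at which its call begins: read the wrist's pose just before it. camera_info takes no time and is no camera call; for the wrist camera it gives the pose at the moment of the call.
- robot.close_job(): hands the job in; it is judged then, once.
The state is a dict: "time_s": time; "q": joint angles; "dq": joint speeds; "tau": joint torques, N m; "ee_pos": TCP position; "orientation": TCP orientation; "force": force on the tool from outside, world axes, zero at the start; "ft_torque": the same for the moment, N m; "opening": finger opening in m; "gripper_force": force on a finger pad.
Only numpy, scipy, OpenCV 4.12 (cv2) and the standard library are available. Lean on these libraries where they do the work, as an engineer would, in place of code of your own. Each camera call takes 0.05 s, during which the arm holds its last target. There are 200 camera calls.

## Working session

There is one attempt and no reset: what is moved stays moved. The work goes in short steps, Python scripts to look and compute and a tool call to move; the robot and the scene stay as the last step left them, time stands still between calls to the robot, and variables do not carry over. Pictures are saved under pics/ and viewed, at most 10 in all, crops included, and the job is handed in when it is done.

Besides the shell and the picture viewer there is one more tool, called after "Emit:" in YAML: its name, and indented under it one key for each argument. move_arm: Moves the arm, as the interface text tells. Its arguments: {"type":"object","properties":{"steps":{"type":"array","items":{"type":"array"}},"grip_force":{"type":"number"}},"required":["steps"]}

```bash
mkdir -p pics; cat > h.py <<'E'
import numpy as np, cv2
from workcell import robot
def cam(n):
    c=robot.camera_info(n); R,_=cv2.Rodrigues(np.array(c["rvec"],float)); t=np.array(c["tvec"],float).ravel()
    f=210/np.tan(np.radians(c["fovy"])/2); return R,t,f,c["cx"],c["cy"]
def ray(n,u,v):
    R,t,f,cx,cy=cam(n); d=R.T@np.array([(u-cx)/f,(v-cy)/f,1]); return -R.T@t,d
def onz(n,u,v,z):
    o,d=ray(n,u,v); return o+d*(z-o[2])/d[2]
def proj(n,p):
    R,t,f,cx,cy=cam(n); q=R@np.array(p)+t; return f*q[0]/q[2]+cx,f*q[1]/q[2]+cy
E
python3 - <<'E'
from h import *
for n in("top","side","wrist"):
    cv2.imwrite(f"pics/{n}0.png",robot.snapshot(n)); print(n,ray(n,280,210))
s=robot.read_state(); print(s["time_s"],s["orientation"],s["force"])
E
```

```text
top (array([0.49346451, 0.00671876, 1.2749919 ]), array([ 0.09074796, -0.00257514, -0.99588229]))
side (array([ 0.58701616, -0.67157005,  0.91857289]), array([ 0.01229955,  0.62094324, -0.78399512]))
wrist (array([0.21220635, 0.59057436, 0.37290871]), array([ 0.24768551, -0.12571237, -0.96065794]))
0.15 [[-8.96113837e-01  4.43823126e-01 -1.01151605e-03]
 [ 4.43824174e-01  8.96112864e-01 -1.35569778e-03]
 [ 3.04742512e-04 -1.66379482e-03 -9.99998569e-01]] [-0.38880853  0.48658205 -0.7211581 ]
```

View pics/top0.png

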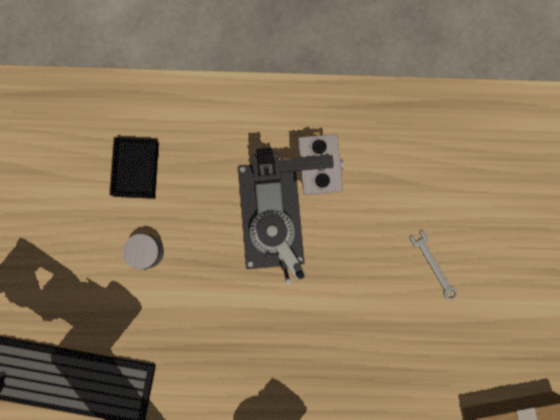

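View pics/side0.png

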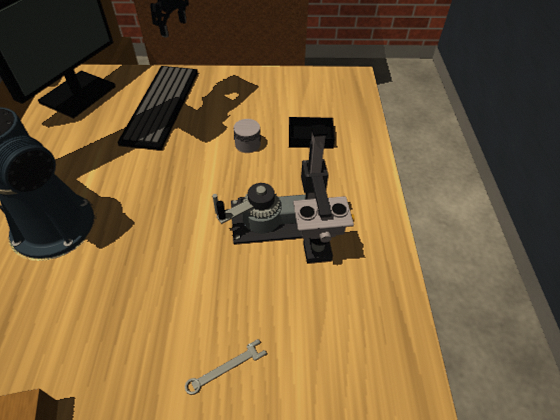

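```bash
python3 - <<'E'
from h import *
a=cv2.imread("pics/top0.png"); b=cv2.imread("pics/side0.png")
A=cv2.resize(a[140:300,225:345],None,fx=5,fy=5,interpolation=cv2.INTER_CUBIC)[:600*2]
A=cv2.resize(a[190:290,230:350],(600,500),interpolation=cv2.INTER_CUBIC)
cv2.imwrite("pics/topc.png",A)
B=cv2.resize(b[170:250,205:305],(750,600),interpolation=cv2.INTER_CUBIC)
cv2.imwrite("pics/sidec.png",B)
E
```

```text
(no output)
```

View pics/topc.png

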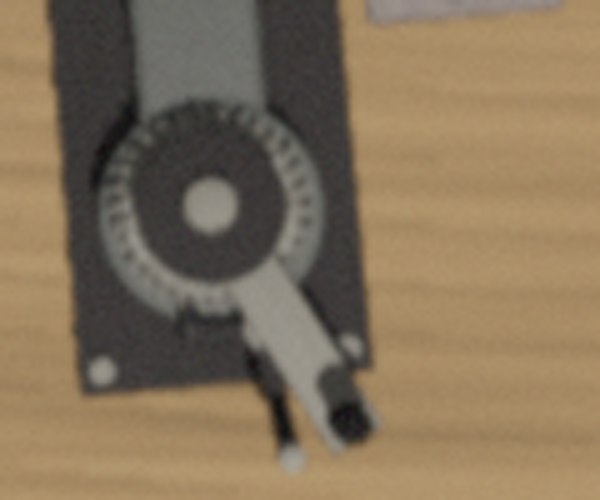

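View pics/sidec.png

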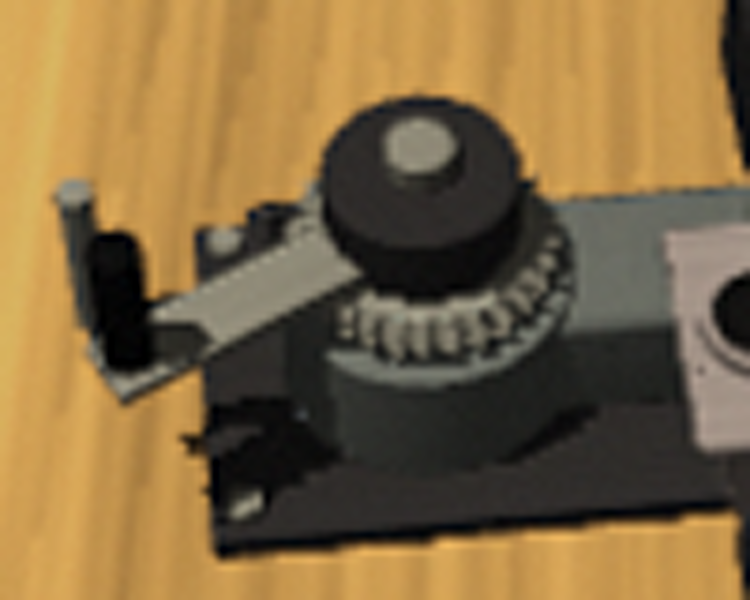

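View pics/wrist0.png

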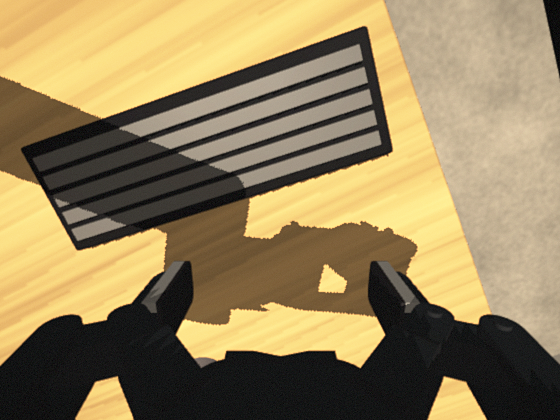

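```bash
python3 - <<'E'
from h import *
def tri(p,q):
    o1,d1=ray("top",*p);o2,d2=ray("side",*q)
    s=np.linalg.lstsq(np.c_[d1,-d2],o2-o1,rcond=None)[0]
    x,y=o1+s[0]*d1,o2+s[1]*d2; return ((x+y)/2).round(4),np.linalg.norm(x-y).round(4)
tp=lambda u,v:(230+u/5-.4,190+v/5-.4); sd=lambda u,v:(205+u/7.5-.4,170+v/7.5-.4)
print("handle",tri(tp(350,418),sd(115,245)),onz("top",*tp(350,418),.15),onz("side",*sd(115,245),.15))
print("trig",tri(tp(292,458),sd(75,190)),onz("top",*tp(292,458),.148),onz("side",*sd(75,190),.148))
print("cap",tri(tp(211,206),sd(420,145)))
# ratchet wheel top z=.084 centre in top
print("wheel",onz("top",*tp(212,208),.084))
c=[onz("top",*tp(*p),.012) for p in((82,393),(370,368),(52,0),(338,0))]; print(np.round(c,4))
s=robot.read_state();print(s["q"],s["opening"])
E
```

```text
handle (array([ 0.4617, -0.0415,  0.151 ]), np.float64(0.0036)) [ 0.46346588 -0.04121848  0.15      ] [ 0.45971208 -0.04085837  0.15      ]
trig (array([ 0.4455, -0.0173,  0.1486]), np.float64(0.001)) [ 0.4459858  -0.01726688  0.148     ] [ 0.44489835 -0.01691206  0.148     ]
cap (array([0.5522, 0.0202, 0.128 ]), np.float64(0.0003))
wheel [0.55369921 0.02025921 0.084     ]
[[ 0.4681  0.08    0.012 ]
 [ 0.4836 -0.056   0.012 ]
 [ 0.6549  0.1006  0.012 ]
 [ 0.6588 -0.0364  0.012 ]]
[ 5.34265488e+01  3.02681331e+01  8.21403452e+01  2.81531461e-04
  6.76884357e+01 -1.02254373e+01] 0.08524694940021431
```

Emit:
move_arm:
  steps:
    - [[-0.026, -0.0284, 0], [0, 0, 0], 0]
    - [[-0.026, -0.0284, 0], [0, 0, 0], 0]
    - [[-0.026, -0.0284, 0], [0, 0, 0], 0]
    - [[-0.026, -0.0284, 0], [0, 0, 0], 0]
    - [[-0.026, -0.0284, 0], [0, 0, 0], 0]
    - [[-0.026, -0.0284, 0], [0, 0, 0], 0]
    - [[-0.026, -0.0284, 0], [0, 0, 0], 0]
    - [[-0.026, -0.0284, 0], [0, 0, 0], 0]

```text
time_s: 0.95
ee_pos: [0.363, 0.2627, 0.4047]
orientation: [[-0.896, 0.443, -0.0], [0.443, 0.896, -0.0], [-0.0, -0.0, -1.0]]
force: [-0.5, -0.2, 1.0]
opening: 0.0852
gripper_force: 0.0
```

Emit:
move_arm:
  steps:
    - [[-0.026, -0.0284, 0], [0, 0, 0], 0]
    - [[-0.026, -0.0284, 0], [0, 0, 0], 0]
    - [[-0.026, -0.0284, 0], [0, 0, 0], 0]
    - [[-0.026, -0.0284, 0], [0, 0, 0], 0]
    - [[-0.026, -0.0284, 0], [0, 0, 0], 0]
    - [[-0.026, -0.0284, 0], [0, 0, 0], 0]
    - [[-0.026, -0.0284, 0], [0, 0, 0], 0]
    - [[-0.026, -0.0284, 0], [0, 0, 0], 0]

```text
time_s: 1.75
ee_pos: [0.4486, -0.0333, 0.4047]
orientation: [[-0.896, 0.444, -0.0], [0.444, 0.896, 0.0], [0.0, 0.0, -1.0]]
force: [1.3, 0.3, -0.1]
opening: 0.0853
gripper_force: 0.0
```

Emit:
move_arm:
  steps:
    - [[0, 0, 0], [0, 0, -8], 0]
    - [[0, 0, 0], [0, 0, -8], 0]
    - [[0, 0, 0], [0, 0, -8], 0]
    - [[0, 0, 0], [0, 0, -8], 0]
    - [[0, 0, 0], [0, 0, -8], 0]
    - [[0, 0, 0], [0, 0, -8], 0]
    - [[0, 0, 0], [0, 0, -8], 0]
    - [[0, 0, 0], [0, 0, 0], 0]

```text
time_s: 2.55
ee_pos: [0.4484, -0.0317, 0.4046]
orientation: [[-0.869, -0.495, -0.0], [-0.495, 0.869, 0.0], [0.0, 0.0, -1.0]]
force: [0.2, -0.7, -0.9]
opening: 0.0853
gripper_force: 0.0
```

```bash
python3 - <<'E'
from h import *
s=robot.read_state(); print(s["time_s"],s["ee_pos"],np.round(s["orientation"],3),s["force"],s["q"])
im=robot.snapshot("wrist"); cv2.imwrite("pics/w1.png",im)
for p in((.461,-.042,.15),(.447,-.017,.148),(.5525,.0202,.128)): print(proj("wrist",p))
E
```

```text
2.55 [ 0.44835242 -0.03169861  0.40458533] [[-0.869 -0.495 -0.   ]
 [-0.495  0.869  0.   ]
 [ 0.     0.    -1.   ]] [ 0.20852696 -0.74337604 -0.87423824] [-1.83414480e+01  1.67627809e+01  1.06302094e+02 -6.02001090e-04
  5.69577663e+01 -1.37981332e+02]
(np.float64(261.7863641145112), np.float64(227.11819018291442))
(np.float64(297.6633699411617), np.float64(226.44069448388507))
(np.float64(274.4566073439379), np.float64(326.8973740602299))
```

View pics/w1.png

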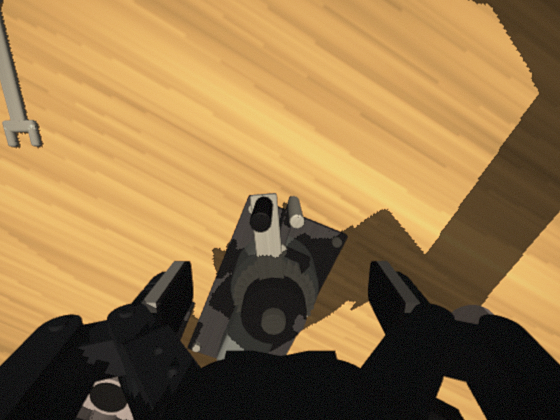

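Emit:
move_arm:
  steps:
    - [[-0.0047, -0.0071, 0.016], [0, 0, 0], 0]
    - [[0, 0, 0.016], [0, 0, 0], 0]
    - [[0, 0, 0.016], [0, 0, 0], 0]
    - [[0, 0, 0.016], [0, 0, 0], 0]
    - [[0, 0, 0.016], [0, 0, 0], 0]
    - [[0, 0, 0.016], [0, 0, 0], 0]
    - [[0, 0, 0.016], [0, 0, 0], 0.1]
    - [[0, 0, 0.016], [0, 0, 0], 0.2]
  grip_force: 30

```text
time_s: 3.4
ee_pos: [0.4562, -0.0356, 0.2761]
orientation: [[-0.871, -0.492, 0.0], [-0.492, 0.871, -0.0], [-0.0, -0.0, -1.0]]
force: [-0.8, 0.6, -0.3]
opening: 0.0683
gripper_force: 0.0
```

Emit:
move_arm:
  steps:
    - [[0, 0, 0], [0, 0, 0], 0.22]
    - [[0, 0, 0], [0, 0, 0], 0.23]
    - [[0, 0, 0], [0, 0, 0], 0.24]
    - [[0, 0, 0], [0, 0, 0], 0.25]
    - [[0, 0, 0], [0, 0, 0], 0.26]
    - [[0, 0, 0], [0, 0, 0], 0.27]
    - [[0, 0, 0], [0, 0, 0], 0.28]
    - [[0, 0, 0], [0, 0, 0], 0.29]

```text
time_s: 4.2
ee_pos: [0.4561, -0.0356, 0.2768]
orientation: [[-0.869, -0.495, 0.0], [-0.495, 0.869, -0.0], [-0.0, -0.0, -1.0]]
force: [0.2, 0.4, 0.4]
opening: 0.0608
gripper_force: 0.0
```

```bash
python3 - <<'E'
from h import *
s=robot.read_state(); print(s["time_s"],s["ee_pos"],s["force"],s["ft_torque"],s["opening"])
im=robot.snapshot("wrist"); cv2.imwrite("pics/w2.png",im)
E
```

```text
4.2 [ 0.45605649 -0.03556919  0.27683112] [0.24018496 0.36257621 0.39171085] [ 0.00806374 -0.0051675   0.00828173] 0.06078671510500105
```

View pics/w2.png

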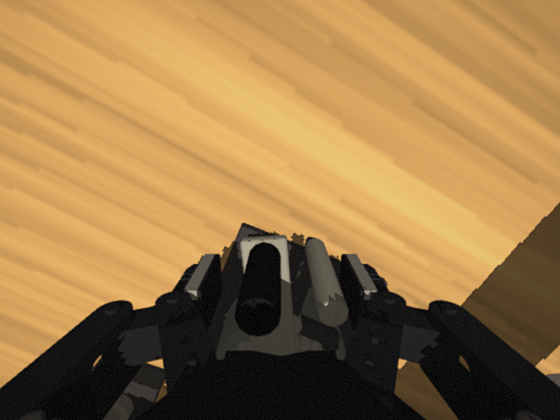

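Emit:
move_arm:
  steps:
    - [[0, 0, 0], [0, 0, 0], 0.3]
    - [[0, 0, 0], [0, 0, 0], 0.31]
    - [[0, 0, 0], [0, 0, 0], 0.32]
    - [[0, 0, 0], [0, 0, 0], 0.33]
    - [[0, 0, 0], [0, 0, 0], 0.34]
    - [[0, 0, 0], [0, 0, 0], 0.35]
    - [[0, 0, 0], [0, 0, 0], 0.36]
    - [[0, 0, 0], [0, 0, 0], 0.37]

```text
time_s: 5.05
ee_pos: [0.4561, -0.0356, 0.2767]
orientation: [[-0.869, -0.495, 0.0], [-0.495, 0.869, -0.0], [-0.0, -0.0, -1.0]]
force: [-0.2, 0.3, 0.3]
opening: 0.0539
gripper_force: 0.0
```

Emit:
move_arm:
  steps:
    - [[0, 0, 0], [0, 0, 0], 0.38]
    - [[0, 0, 0], [0, 0, 0], 0.39]
    - [[0, 0, 0], [0, 0, 0], 0.4]
    - [[0, 0, 0], [0, 0, 0], 0.41]
    - [[0, 0, 0], [0, 0, 0], 0.42]
    - [[0, 0, 0], [0, 0, 0], 0.43]
    - [[0, 0, 0], [0, 0, 0], 0.44]
    - [[0, 0, 0], [0, 0, 0], 0.45]

```text
time_s: 5.85
ee_pos: [0.4555, -0.0353, 0.2766]
orientation: [[-0.869, -0.495, -0.002], [-0.495, 0.869, 0.001], [0.001, 0.001, -1.0]]
force: [-3.1, 2.9, 3.2]
opening: 0.0471
gripper_force: 2.1
```

Emit:
move_arm:
  steps:
    - [[0, 0, 0], [0, 0, 0], 0.455]
    - [[0, 0, 0], [0, 0, 0], 0.46]
    - [[0, 0, 0], [0, 0, 0], 0.465]
    - [[0, 0, 0], [0, 0, 0], 0.47]
    - [[0, 0, 0], [0, 0, 0], 0.475]
    - [[0, 0, 0], [0, 0, 0], 0.48]
    - [[0, 0, 0], [0, 0, 0], 0.485]
    - [[0, 0, 0], [0, 0, 0], 0.49]

```text
time_s: 6.65
ee_pos: [0.4555, -0.0355, 0.2765]
orientation: [[-0.869, -0.495, -0.002], [-0.495, 0.869, 0.0], [0.001, 0.001, -1.0]]
force: [-3.7, 3.2, 2.8]
opening: 0.0436
gripper_force: 2.4
```

Emit:
move_arm:
  steps:
    - [[0, 0, 0], [0, 0, 0], 0.495]
    - [[0, 0, 0], [0, 0, 0], 0.5]
    - [[0, 0, 0], [0, 0, 0], 0.505]
    - [[0, 0, 0], [0, 0, 0], 0.51]
    - [[0, 0, 0], [0, 0, 0], 0.515]
    - [[0, 0, 0], [0, 0, 0], 0.52]
    - [[0, 0, 0], [0, 0, 0], 0.525]
    - [[0, 0, 0], [0, 0, 0], 0.53]

```text
time_s: 7.45
ee_pos: [0.4555, -0.0355, 0.2765]
orientation: [[-0.869, -0.495, -0.002], [-0.495, 0.869, 0.0], [0.002, 0.001, -1.0]]
force: [-4.3, 2.1, 3.2]
opening: 0.0402
gripper_force: 2.4
```

Emit:
move_arm:
  steps:
    - [[0, 0, 0], [0, 0, 0], 0.535]
    - [[0, 0, 0], [0, 0, 0], 0.54]
    - [[0, 0, 0], [0, 0, 0], 0.545]
    - [[0, 0, 0], [0, 0, 0], 0.55]
    - [[0, 0, 0], [0, 0, 0], 0.555]
    - [[0, 0, 0], [0, 0, 0], 0.56]
    - [[0, 0, 0], [0, 0, 0], 0.565]
    - [[0, 0, 0], [0, 0, 0], 0.57]

```text
time_s: 8.25
ee_pos: [0.4554, -0.0356, 0.2766]
orientation: [[-0.869, -0.495, -0.002], [-0.495, 0.869, 0.0], [0.002, 0.001, -1.0]]
force: [-5.6, 2.4, 4.4]
opening: 0.0369
gripper_force: 3.3
```

Emit:
move_arm:
  steps:
    - [[0, 0, 0], [0, 0, 0], 0.575]
    - [[0, 0, 0], [0, 0, 0], 0.58]
    - [[0, 0, 0], [0, 0, 0], 0.585]
    - [[0, 0, 0], [0, 0, 0], 0.59]
    - [[0, 0, 0], [0, 0, 0], 0.595]
    - [[0, 0, 0], [0, 0, 0], 0.6]
    - [[0, 0, 0], [0, 0, 0], 0.605]
    - [[0, 0, 0], [0, 0, 0], 0.61]

```text
time_s: 9.05
ee_pos: [0.4553, -0.0356, 0.2767]
orientation: [[-0.869, -0.495, -0.002], [-0.495, 0.869, 0.0], [0.002, 0.001, -1.0]]
force: [-6.4, 2.6, 5.4]
opening: 0.0335
gripper_force: 5.3
```

Emit:
move_arm:
  steps:
    - [[0, 0, 0], [0, 0, 0], 0.615]
    - [[0, 0, 0], [0, 0, 0], 0.62]
    - [[0, 0, 0], [0, 0, 0], 0.625]
    - [[0, 0, 0], [0, 0, 0], 0.63]
    - [[0, 0, 0], [0, 0, 0], 0.635]
    - [[0, 0, 0], [0, 0, 0], 0.64]
    - [[0, 0, 0], [0, 0, 0], 0.645]
    - [[0, 0, 0], [0, 0, 0], 0.65]

```text
time_s: 9.85
ee_pos: [0.4554, -0.0357, 0.2768]
orientation: [[-0.869, -0.495, -0.002], [-0.495, 0.869, 0.0], [0.002, 0.001, -1.0]]
force: [-5.6, 1.9, 7.3]
opening: 0.0318
gripper_force: 29.3
```

Emit:
move_arm:
  steps:
    - [[0, 0, 0], [0, 0, 0], 0.66]
    - [[0, 0, 0], [0, 0, 0], 0.67]
    - [[0, 0, 0], [0, 0, 0], 0.68]
    - [[0, 0, 0], [0, 0, 0], 0.7]
    - [[0, 0, 0], [0, 0, 0], 0.72]
    - [[0, 0, 0], [0, 0, 0], 0.74]
    - [[0, 0, 0], [0, 0, 0], 0.76]
    - [[0, 0, 0], [0, 0, 0], 0.8]

```text
time_s: 10.65
ee_pos: [0.4553, -0.0357, 0.2769]
orientation: [[-0.869, -0.495, -0.002], [-0.495, 0.869, 0.0], [0.002, 0.001, -1.0]]
force: [-4.9, 1.6, 6.2]
opening: 0.0321
gripper_force: 29.3
```

```bash
python3 - <<'E'
from h import *
s=robot.read_state(); print(s["time_s"],s["ee_pos"],s["force"],s["ft_torque"],s["opening"],s["gripper_force"])
im=robot.snapshot("wrist"); cv2.imwrite("pics/w3.png",im)
im=robot.snapshot("side"); cv2.imwrite("pics/s3.png",im)
E
```

```text
10.65 [ 0.45534525 -0.03567592  0.27685596] [-4.87693535  1.56123701  6.24142766] [ 0.41000509  0.87340766 -0.06126384] 0.03209217706016712 29.302250146865845
```

View pics/w3.png

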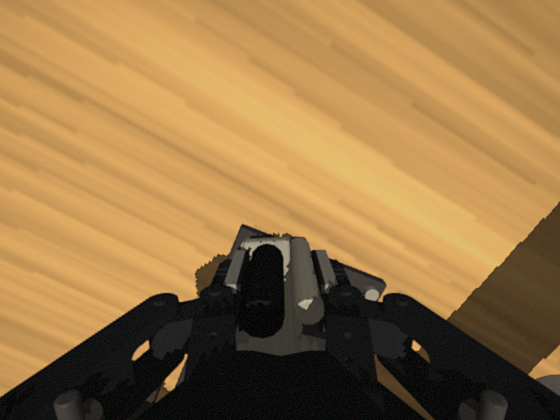

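Emit:
move_arm:
  steps:
    - [[0, 0.001, 0], [0, 0, 0.5], 0.8]
    - [[0, 0.002, 0], [0, 0, 1], 0.8]
    - [[-0.0001, 0.0039, 0], [0, 0, 2], 0.8]
    - [[-0.0001, 0.0039, 0], [0, 0, 2], 0.8]
    - [[-0.0001, 0.0039, 0], [0, 0, 2], 0.8]
    - [[0, 0.002, 0], [0, 0, 1], 0.8]
    - [[0, 0.002, 0], [0, 0, 1], 0.8]
    - [[0, 0.001, 0], [0, 0, 0.5], 0.8]

```text
time_s: 11.55
ee_pos: [0.4471, -0.0177, 0.2768]
orientation: [[-0.942, -0.336, -0.002], [-0.336, 0.942, 0.0], [0.002, 0.001, -1.0]]
force: [-5.5, 1.1, 6.0]
opening: 0.0318
gripper_force: 29.5
```

```bash
cat > st.py <<'E'
from h import *
s=robot.read_state(); R=np.array(s["orientation"]); p=np.array(s["ee_pos"])
print(s["time_s"],p.round(4),"ang",np.degrees(np.arctan2(R[1,1],R[0,1])).round(2),"Ftool",(R.T@s["force"]).round(2),"Ttool",(R.T@s["ft_torque"]).round(3),s["opening"],s["gripper_force"])
# shift to put TCP on the arc, tool axes
d=R.T@(np.array([.5525,.0202,p[2]])-p); print("axle in tool",d.round(4))
E
python3 st.py
```

```text
11.55 [ 0.4471 -0.0177  0.2768] ang 109.61 Ftool [ 4.78  2.92 -5.98] Ttool [-0.656  0.72   0.091] 0.031825472294548206 29.47969615459442
axle in tool [-0.112   0.0003 -0.0002]
```

Emit:
move_arm:
  steps:
    - [[0, 0.002, 0], [0, 0, 1], 0.8]
    - [[0, 0.0029, 0], [0, 0, 1.5], 0.8]
    - [[0, 0.0029, 0], [0, 0, 1.5], 0.8]
    - [[0, 0.0029, 0], [0, 0, 1.5], 0.8]
    - [[0, 0.0029, 0], [0, 0, 1.5], 0.8]
    - [[0, 0.0029, 0], [0, 0, 1.5], 0.8]
    - [[0, 0.0029, 0], [0, 0, 1.5], 0.8]
    - [[0, 0.002, 0], [0, 0, 1], 0.8]

```text
time_s: 12.35
ee_pos: [0.4419, 0.0031, 0.2768]
orientation: [[-0.989, -0.149, -0.001], [-0.149, 0.989, 0.0], [0.001, 0.001, -1.0]]
force: [-5.0, 2.2, 6.3]
opening: 0.032
gripper_force: 29.5
```

Emit:
move_arm:
  steps:
    - [[0, 0.001, 0], [0, 0, 0.5], 0.8]
    - [[0, 0.001, 0], [0, 0, 0.5], 0.8]
    - [[0, 0.001, 0], [0, 0, 0.5], 0.8]
    - [[0, 0.001, 0], [0, 0, 0.5], 0.8]
    - [[0, 0.001, 0], [0, 0, 0.5], 0.8]
    - [[0, 0.001, 0], [0, 0, 0.5], 0.8]
    - [[0, 0, 0], [0, 0, 0], 0.8]
    - [[0, 0, 0], [0, 0, 0], 0.8]

```text
time_s: 13.15
ee_pos: [0.4412, 0.009, 0.2768]
orientation: [[-0.995, -0.098, -0.001], [-0.098, 0.995, 0.0], [0.001, 0.001, -1.0]]
force: [-4.7, 2.6, 6.8]
opening: 0.0321
gripper_force: 29.3
```

```bash
python3 st.py
```

```text
13.15 [0.4412 0.009  0.2768] ang 95.6 Ftool [ 4.42  3.01 -6.83] Ttool [-0.663  0.681  0.129] 0.0321148600410649 29.300752580165863
axle in tool [-1.119e-01  3.000e-04 -1.000e-04]
```

Emit:
move_arm:
  steps:
    - [[0, 0.001, 0], [0, 0, 0.5], 0.8]
    - [[0, 0.001, 0], [0, 0, 0.5], 0.8]
    - [[0, 0.001, 0], [0, 0, 0.5], 0.8]
    - [[0, 0.001, 0], [0, 0, 0.5], 0.8]
    - [[0, 0.001, 0], [0, 0, 0.5], 0.8]
    - [[0, 0.001, 0], [0, 0, 0.5], 0.8]
    - [[0, 0, 0], [0, 0, 0], 0.8]
    - [[0, 0, 0], [0, 0, 0], 0.8]

```text
time_s: 13.95
ee_pos: [0.4408, 0.0149, 0.2769]
orientation: [[-0.999, -0.045, -0.001], [-0.045, 0.999, 0.0], [0.001, 0.001, -1.0]]
force: [-4.1, 3.0, 6.0]
opening: 0.032
gripper_force: 29.4
```

```bash
python3 st.py
```

```text
13.95 [0.4408 0.0149 0.2769] ang 92.59 Ftool [ 3.96  3.18 -6.03] Ttool [-0.566  0.686  0.169] 0.031977576881065575 29.354962706565857
axle in tool [-1.118e-01  2.000e-04 -1.000e-04]
```

Emit:
move_arm:
  steps:
    - [[0, 0.001, 0], [0, 0, 0.5], 0.8]
    - [[0, 0.001, 0], [0, 0, 0.5], 0.8]
    - [[0, 0.001, 0], [0, 0, 0.5], 0.8]
    - [[0, 0.001, 0], [0, 0, 0.5], 0.8]
    - [[0, 0.001, 0], [0, 0, 0.5], 0.8]
    - [[0, 0.001, 0], [0, 0, 0.5], 0.8]
    - [[0, 0, 0], [0, 0, 0], 0.8]
    - [[0, 0, 0], [0, 0, 0], 0.8]

```text
time_s: 14.75
ee_pos: [0.4407, 0.0207, 0.2769]
orientation: [[-1.0, 0.007, -0.001], [0.007, 1.0, 0.0], [0.001, 0.0, -1.0]]
force: [-4.8, 2.2, 5.7]
opening: 0.032
gripper_force: 29.9
```

```bash
python3 st.py
```

```text
14.75 [0.4407 0.0207 0.2769] ang 89.6 Ftool [ 4.78  2.13 -5.67] Ttool [-0.374  0.715  0.17 ] 0.03203030607039085 29.916552901268005
axle in tool [-1.118e-01  2.000e-04 -1.000e-04]
```

Emit:
move_arm:
  steps:
    - [[0, 0.0005, 0], [0, 0, 0.25], 0.8]
    - [[0, 0.0005, 0], [0, 0, 0.25], 0.8]
    - [[0, 0.0005, 0], [0, 0, 0.25], 0.8]
    - [[0, 0.0005, 0], [0, 0, 0.25], 0.8]
    - [[0, 0, 0], [0, 0, 0], 0.8]
    - [[0, 0, 0], [0, 0, 0], 0.8]
    - [[0, 0, 0], [0, 0, 0], 0.8]
    - [[0, 0, 0], [0, 0, 0], 0.8]

```text
time_s: 15.55
ee_pos: [0.4408, 0.0225, 0.2768]
orientation: [[-1.0, 0.024, -0.001], [0.024, 1.0, -0.0], [0.001, -0.0, -1.0]]
force: [-4.5, 0.1, 5.2]
opening: 0.032
gripper_force: 30.5
```

```bash
python3 st.py
```

```text
15.55 [0.4408 0.0225 0.2768] ang 88.63 Ftool [ 4.5   0.03 -5.23] Ttool [-0.217  0.712  0.084] 0.03197794540396942 30.502122044563293
axle in tool [-1.118e-01  3.000e-04 -1.000e-04]
```

Emit:
move_arm:
  steps:
    - [[0, 0.0005, 0], [0, 0, 0.25], 0.8]
    - [[0, 0.0005, 0], [0, 0, 0.25], 0.8]
    - [[0, 0.0005, 0], [0, 0, 0.25], 0.8]
    - [[0, 0, 0], [0, 0, 0], 0.8]
    - [[0, 0, 0], [0, 0, 0], 0.8]
    - [[0, 0, 0], [0, 0, 0], 0.8]
    - [[0, 0, 0], [0, 0, 0], 0.8]
    - [[0, 0, 0], [0, 0, 0], 0.8]

```text
time_s: 16.35
ee_pos: [0.4408, 0.0239, 0.2768]
orientation: [[-0.999, 0.037, -0.001], [0.037, 0.999, -0.001], [0.001, -0.001, -1.0]]
force: [-4.7, -1.2, 5.5]
opening: 0.0321
gripper_force: 31.0
```

```bash
python3 st.py
```

```text
16.35 [0.4408 0.0239 0.2768] ang 87.91 Ftool [ 4.64 -1.38 -5.46] Ttool [-0.07   0.751  0.041] 0.03213572967348483 30.950923562049866
axle in tool [-1.117e-01  4.000e-04 -1.000e-04]
```

Emit:
move_arm:
  steps:
    - [[0, 0, 0], [0, 0, 0], 0.63]
    - [[0, 0, 0], [0, 0, 0], 0.61]
    - [[0, 0, 0], [0, 0, 0], 0.59]
    - [[0, 0, 0], [0, 0, 0], 0.57]
    - [[0, 0, 0], [0, 0, 0], 0.55]
    - [[0, 0, 0], [0, 0, 0], 0.53]
    - [[0, 0, 0], [0, 0, 0], 0.51]
    - [[0, 0, 0], [0, 0, 0], 0.49]

```text
time_s: 17.15
ee_pos: [0.442, 0.0245, 0.2768]
orientation: [[-0.999, 0.037, 0.003], [0.037, 0.999, -0.0], [-0.003, 0.0, -1.0]]
force: [0.3, 3.5, -3.2]
opening: 0.0439
gripper_force: 1.7
```

Emit:
move_arm:
  steps:
    - [[0, 0, 0], [0, 0, 0], 0.46]
    - [[0, 0, 0], [0, 0, 0], 0.43]
    - [[0, 0, 0], [0, 0, 0], 0.4]
    - [[0, 0, 0], [0, 0, 0], 0.35]
    - [[0, 0, 0], [0, 0, 0], 0.3]
    - [[0, 0, 0], [0, 0, 0], 0.2]
    - [[0, 0, 0], [0, 0, 0], 0.1]
    - [[0, 0, 0], [0, 0, 0], 0]

```text
time_s: 17.95
ee_pos: [0.4411, 0.0244, 0.2767]
orientation: [[-0.999, 0.036, -0.0], [0.036, 0.999, -0.0], [0.0, -0.0, -1.0]]
force: [0.1, -0.1, 0.2]
opening: 0.0853
gripper_force: 0.0
```

```bash
python3 st.py; python3 - <<'E'
from h import *
w=robot.snapshot("wrist"); cv2.imwrite("pics/w5.png",w)
E
```

```text
17.95 [0.4411 0.0244 0.2767] ang 87.91 Ftool [-0.1  -0.13 -0.18] Ttool [ 0.017 -0.055  0.083] 0.08533852296740355 0.0
axle in tool [-1.115e-01 -1.000e-04 -0.000e+00]
```

View pics/w5.png

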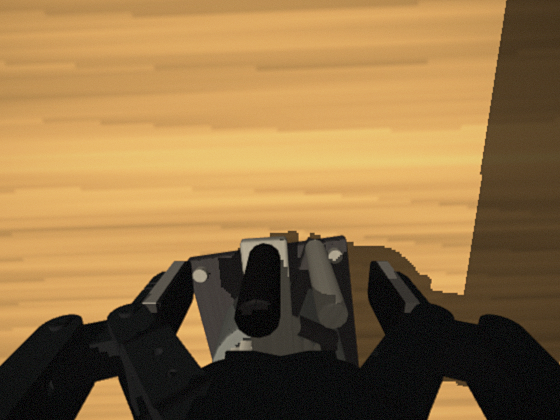

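```bash
python3 - <<'E'
import cv2,numpy as np
for n in("w2","w3","w5"):
    g=cv2.imread(f"pics/{n}.png").max(2)
    for r in(262,270,280): print(n,r,[(int(a[0]),int(a[-1])) for a in np.split(np.where(g[r]<28)[0],np.where(np.diff(np.where(g[r]<28)[0])>1)[0]+1) if len(a)>8 and a[0]>200 and a[-1]<340])
E
```

```text
w2 262 [(248, 279)]
w2 270 [(208, 219), (228, 237), (246, 279)]
w2 280 [(203, 222), (239, 280), (300, 308)]
w3 262 [(243, 282)]
w3 270 [(241, 282)]
w3 280 [(213, 223), (238, 282)]
w5 262 [(248, 279)]
w5 270 [(229, 237), (246, 279)]
w5 280 [(240, 279)]
```

Emit:
move_arm:
  steps:
    - [[0, 0, -0.005], [0, 0, 0], 0]
    - [[0, 0, -0.015], [0, 0, 0], 0]
    - [[0, 0, -0.02], [0, 0, 0], 0]
    - [[0, 0, -0.02], [0, 0, 0], 0]
    - [[0, 0, -0.02], [0, 0, 0], 0]
    - [[0, 0, -0.02], [0, 0, 0], 0]
    - [[0, 0, -0.02], [0, 0, 0], 0]
    - [[0, 0, 0], [0, 0, 0], 0]

```text
time_s: 18.8
ee_pos: [0.4417, 0.0244, 0.3992]
orientation: [[-0.999, 0.036, 0.006], [0.036, 0.999, -0.001], [-0.006, -0.001, -1.0]]
force: [0.0, -0.1, 0.2]
opening: 0.0854
gripper_force: 0.0
```

```bash
python3 - <<'E'
from workcell import robot
print(robot.close_job())
E
```

```text
the job is handed in; nothing more can be done
None
```

I lowered the casting onto the rubber pad with the pawl held off, released the trigger, and handed the job in. By the arm's force and angle readings about 10 N rests on the pad, but I couldn't measure it directly and the hand-in gave no verdict.

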